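# Slide the vial rack in behind the post

## Task

Load the long vial rack into the loading bay on the front of the sample changer, pushing it along the bench with the fingertips: angle it so that its right-hand end (seen from the robot) goes in first, behind the steel post bolted to the bench before the bay, then swing the other end in and push the rack flat against the bay's back wall, between the two cheeks. Push gently; the rack stays flat on the bench and must not be lifted or tipped, and everything else on the bench stays where it is.

Things in the scene. Friction and masses are not known exactly. Their poses are not given: they have to be found in the camera images.
- rack: vial rack: pale plastic block 240 mm long (its y), 44 wide (x), 36 high, with a row of amber vials with white caps standing in it (one place empty; they do not come out), tops at 56 mm. 0.35 to 0.7 kg, loose, slides under 2 to 10 N. Origin: centre of its underside, z up. Starts on the robot's side of the bay and left of the post, its y within 0.25 rad of the bay's y.
- sampler: sample changer, fixed: white housing 48 mm high, bay on its front. Origin: on the bench, middle of the bay's back wall; x away from the robot into the housing, y along the bay to the robot's left. Back wall: plane x = 0. Two cheeks 8 mm thick, 34 high, inner faces at y = +135 and -135, reaching out to x = -65. No raised floor. A needle column, 191 high, stands at x = 105, y = -115, off the bay.
- post: post: bolted-down steel rod socket, fixed: round flange 64 mm in diameter, 9 thick; boss 42 narrowing to 33 mm in diameter, 60 high. It stands on the robot's side of the bay's right half, axis 114 to 124 mm from the back wall and 65 to 85 mm right of the bay's middle: between flange and wall there is about 40 mm more than the rack's width. Origin: centre of its underside.
- jar: bystander: small amber jar, 48 mm diameter, 62 mm high, standing between the robot and the post, to the right. Origin: centre of its underside.
- beaker: bystander: glass beaker, 66 mm diameter, 75 mm high. Origin: centre of its underside.
- wash_bottle: bystander: white plastic bottle, 60 mm diameter, 150 mm high. Origin: centre of its underside.
- spatula: bystander: steel spatula, 180 mm long, lying on the bench close to the robot, on its left.
- bosshead: bystander: metal boss head of a stand, about 30 x 90 x 26 mm, lying on the bench. Origin: middle of its underside.
- insert: bystander: curved aluminium block segment, about 30 x 70 mm, 30 mm high, lying to the right of the post. Origin: near the middle of its underside.
- rack_right (a point): the middle of the rack's right-hand end face (its -y end), 18 mm above the bench: the end that goes in first.

How it is judged (in metres and radians):
On the way:
1. the rack's right-hand end is behind the post (between post and back wall) while the rack is still at an angle (x of rack_right in the frame of sampler above -0.075 m and y of rack_right in the frame of sampler below -0.05 m and angle between the y axis of rack and the y axis of sampler, either way round above 0.06 rad), for 0.05 s.
At the end, for the whole second after the job is handed in: The rack lies in the bay between the cheeks, its middle within 8 mm of touching the back wall and parallel to it within 0.05 rad, flat on the bench and at rest (x of rack in the frame of sampler between -0.03 and -0.018 m and y of rack in the frame of sampler between -0.018 and 0.018 m and angle between the y axis of rack and the y axis of sampler, either way round below 0.05 rad and height (world z) of rack below 0.004 m and angle between rack's own z axis and vertical below 0.03 rad and linear speed of rack below 0.01 m/s).
It fails at once if the rack is lifted off the bench (more than 10 mm) (height (world z) of rack above 0.01 m).
It fails at once if the rack is tipped (angle between rack's own z axis and vertical above 0.17 rad).
It fails at once if the rack is squeezed or rammed: more than 60 N between fingers and rack (contact force between the fingers and rack above 60 N).
It fails at once if another thing on the bench is moved by more than 25 mm (distance of any of jar, beaker, wash_bottle, spatula, bosshead, insert from where it was at the start of the episode above 0.025 m).
It also fails if it takes over 72 s, if anything falls off the work surface, if the arm or the gripper's body presses on something with over 40 N, if the wrist force passes 120 N, or if a joint passes its speed limit or range.

## Robot

A 6-joint arm with a two-finger parallel gripper is mounted at the origin on the work surface. World frame = base frame: x ahead of the robot, y to its left, z up, the work surface at z = 0. Lengths are in m, angles in degrees, forces in N, time in s.
With the tool pointing down it reaches from about 0.3 to 0.75 m from the base axis. Payload 8.5 kg.
Tool frame: the origin (TCP) lies between the finger pads; the fingertips stand 19 mm ahead of it and the grasp point (between the pads) is the TCP; z points along the fingers, y is the direction in which the jaws open and shut (so a half turn about z gives the same grasp; the last joint's range is limited). The gripper opens to 85 mm and grips with 20 to 120 N. Pads are 22 mm wide; open, the fingers measure 114 mm over their backs; the gripper's body (76 mm by 85 mm) begins 54 mm behind the grasp point. The pads swing forward as they close: fully open they stand 13 mm farther back than shut.
Start: joints at [-86.878, 21.807, 74.336, -0, 83.858, -12.336], TCP at [0.147, -0.53, 0.25] pointing down, gripper open.
Joint ranges: [-178.18, 178.18], [-50.72, 133.34], [12.68, 142.11], [-81.47, 261.47], [9.98, 163.14], [-165.26, 165.26]. Speed limits (degrees/s): [136.94, 136.94, 180, 180, 180, 180].

## Interface

Orientations are given as a 3x3 rotation matrix whose columns are the frame's x, y, z axes.
In Python, from rig import env gives the robot as it stands.
- The arm moves only by the shell command python3 -m pendant 'ROWS' [OPENING] [FORCE]. ROWS is JSON, a list of rows, each a list of 2 entries, a list of its own where there are three numbers: the shift along the tool's x, y, z scaled (see below), then the turn, a rotation vector about the tool's x, y, z scaled (see below). A call has 1 to 20 rows; each row shifts and turns the commanded pose from where the row before left it, along the tool's axes as they then stand; what a row does not reach is not made up. The controller multiplies each number of a shift by 0.1 m and each number of a turn by pi/2 rad. A row lasts 1/8 s, in which the tool goes at most 62.5 mm and 10.7 degrees, less where a joint would pass 70% of its speed; a pose out of reach is approached as far as the arm can. A call with a number of a shift or a turn outside -1 to 1 is refused whole. A call with a gripper value outside its range is refused whole. OPENING is the gripper command: -1 is shut, 1 is fully open, values between are in proportion, set as the call begins (- or left out, the last holds). The fingers move at their own pace and stop on an object; FORCE is the grip in N (left out, the last holds). Time passes only in rows, so rows that do not move let the fingers close. It gives the time, the measured TCP pose, the force and the opening at its end, in the units of the state.
- env.observe(): the state, without advancing time (a new reading comes with each control period).
- env.get_image(name): name is "scene" or "top" or "wrist"; returns a dict with "image" (400x640x3 uint8, red, green, blue), "K" (3x3 intrinsics, pixels), "distortion" ([k1, k2, p1, p2, k3] as OpenCV has them; the pictures are not rectified), "R" (3x3) and "t" (3): a world point X has camera coordinates R X + t. Camera axes: x right, y down, z forward; pixel columns grow to the right and rows downward; lengths in m; the calibration is good to about 2 mm. A picture is of the moment at which its call begins. There is no depth.
- env.close_job(): hands the job in, once; it reports no verdict.
The state is a dict: "time_s": time; "q": joint angles; "qvel": joint speeds; "joint_efforts": joint torques, N m; "position": TCP position; "tool_rot": TCP orientation; "ft_force": force on the tool from outside, world axes, zero at the start; "wrist_torque": the same for the moment, N m; "grip_width": finger opening in m.
Only numpy, scipy, OpenCV 4.12 (cv2) and the standard library are available. Lean on these libraries where they do the work, as an engineer would, in place of code of your own. Each camera call takes 0.05 s, during which the arm holds its last target.

## Working session

There is one attempt and no reset: what is moved stays moved. The work goes in short steps, Python scripts to look and compute and a shell command to move; the robot and the scene stay as the last step left them, time stands still between calls to the robot, and variables do not carry over. Pictures are saved under pics/ and viewed, and the job is handed in when it is done.

```bash
ls; mkdir -p pics; cat > h.py <<'E'
import numpy as np,cv2
from rig import env
def snap(n,f):
    d=env.get_image(n); cv2.imwrite('pics/'+f,cv2.cvtColor(d['image'],cv2.COLOR_RGB2BGR)); return d
def ray(d,uv,z):
    p=cv2.undistortPoints(np.array(uv,float).reshape(-1,1,2),np.array(d['K']),np.array(d['distortion'])).reshape(-1,2)
    R=np.array(d['R']);t=np.array(d['t']);c=-R.T@t
    D=np.c_[p,np.ones(len(p))]@R
    return c+D*((z-c[2])/D[:,2])[:,None]
E
python3 - <<'E'
from h import *
import pickle
D={n:snap(n,n+'0.png') for n in('scene','top','wrist')}
pickle.dump(D,open('d0.pkl','wb'))
for n in D: print(n,-np.array(D[n]['R']).T@D[n]['t'])
o=env.observe();print(o)
E
```

```text
pics
scene [1.18927758 0.76670171 0.96310217]
top [ 0.34439061 -0.0337645   1.05192511]
wrist [ 0.22434034 -0.50812996  0.3737477 ]
{'time_s': 0.15, 'q': array([-8.68791339e+01,  2.18316285e+01,  7.43718227e+01, -7.39591099e-04,
        8.38576732e+01, -1.23356952e+01]), 'qvel': array([ 0.04131548, -0.12284384, -0.11487879, -0.02405391,  0.05848038,
        0.00962598]), 'joint_efforts': array([ 1.24265229e-03, -4.48624241e+01, -2.31346285e+01, -2.08018332e-04,
        3.77622724e-03, -2.83506189e-06]), 'position': array([ 0.14656363, -0.52990487,  0.24987563]), 'tool_rot': array([[ 9.63832420e-01,  2.66509025e-01, -7.08955777e-05],
       [ 2.66508947e-01, -9.63831857e-01,  1.06454116e-03],
       [ 2.15378410e-04, -1.04493359e-03, -9.99999431e-01]]), 'ft_force': array([-0.57528304,  0.07552199, -0.56184995]), 'wrist_torque': array([-0.05239747,  0.02052325,  0.02439419]), 'grip_width': 0.08544710013949246}
```

View pics/top0.png

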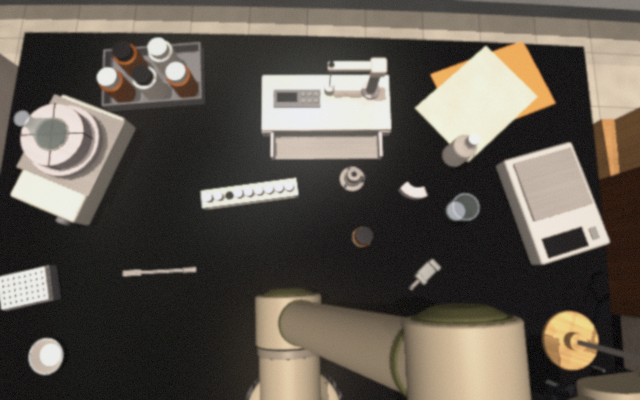

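View pics/scene0.png

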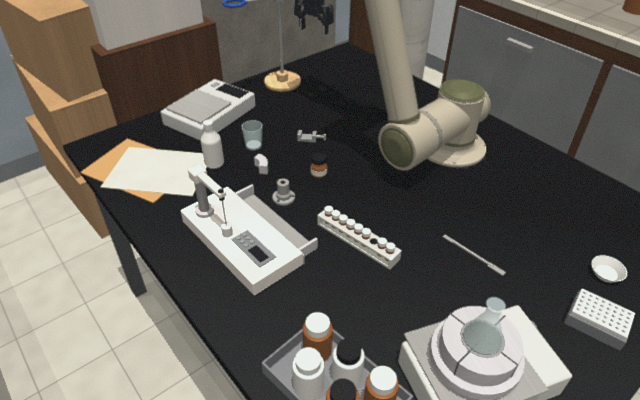

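The top view shows the rack at (250,193), the bay at (326,145), the post at (352,179) and the jar at (362,237). I'll zoom in next.

```bash
python3 - <<'E'
from h import *
im=cv2.imread('pics/top0.png')[50:260,190:400]
cv2.imwrite('pics/z1.png',cv2.resize(im[0:150],None,fx=3.8,fy=3.8,interpolation=cv2.INTER_CUBIC))
E
```

```text
(no output)
```

View pics/z1.png

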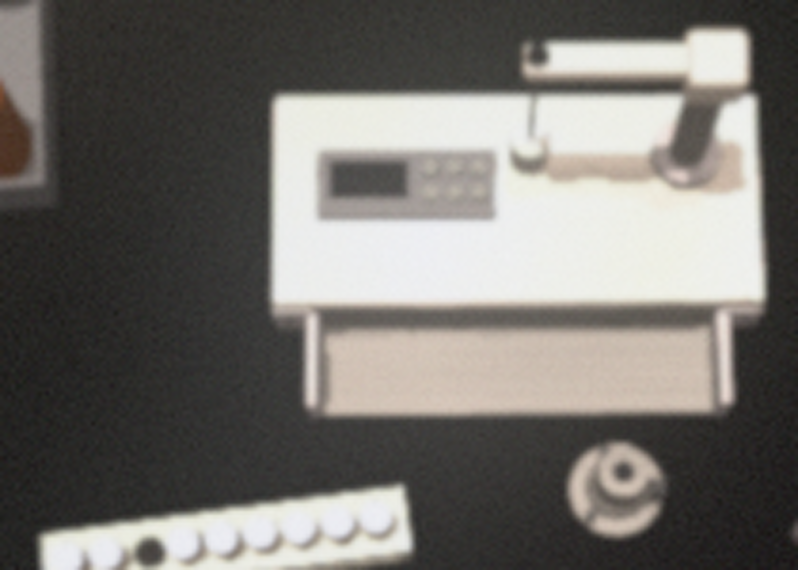

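```bash
python3 - <<'E'
from h import *
import pickle
d=pickle.load(open('d0.pkl','rb'))['top'];np.set_printoptions(precision=4,suppress=True)
P=lambda X,z:ray(d,[[190+x/3.8-.4,50+y/3.8-.4] for x,y in X],z)
print('housing front top edge',P([(272,303),(765,303)],.048))
print('housing front bottom',P([(330,327),(715,325)],.0))
print('floor front corners',P([(323,413),(720,413)],0))
print('cheek tips top (outer/inner)',P([(306,405),(320,405),(720,405),(734,405)],.034))
print('flange',P([(617,490),(568,490),(665,490)],.009),'boss top',P([(624,472)],.06))
im=d['image'];hsv=cv2.cvtColor(im,cv2.COLOR_RGB2HSV)
m=((hsv[...,2]>150)).astype(np.uint8);m[:170]=0;m[215:]=0;m[:,:195]=0;m[:,305:]=0
m=cv2.morphologyEx(m,cv2.MORPH_CLOSE,np.ones((9,9)))
c=max(cv2.findContours(m,0,2)[0],key=cv2.contourArea)
r=cv2.minAreaRect(c);b=cv2.boxPoints(r);print(r,b)
print('rack top corners',ray(d,b,.036))
E
```

```text
housing front top edge [[ 0.6892  0.101   0.048 ]
 [ 0.6981 -0.2283  0.048 ]]
housing front bottom [[ 0.6892  0.0663  0.    ]
 [ 0.6979 -0.2023  0.    ]]
floor front corners [[ 0.6273  0.0687  0.    ]
 [ 0.6343 -0.2054  0.    ]]
cheek tips top (outer/inner) [[ 0.6234  0.0769  0.034 ]
 [ 0.6236  0.0676  0.034 ]
 [ 0.6305 -0.1999  0.034 ]
 [ 0.6308 -0.2093  0.034 ]]
flange [[ 0.576  -0.1335  0.009 ]
 [ 0.5752 -0.1002  0.009 ]
 [ 0.5768 -0.1661  0.009 ]] boss top [[ 0.5767 -0.1331  0.06  ]]
((248.89959716796875, 192.75936889648438), (18.642955780029297, 96.8761978149414), 82.27816772460938) [[199.6483 190.0307]
 [295.646  177.0141]
 [298.1509 195.488 ]
 [202.1532 208.5047]]
rack top corners [[0.5315 0.2488 0.036 ]
 [0.5705 0.0105 0.036 ]
 [0.5236 0.0028 0.036 ]
 [0.4852 0.2393 0.036 ]]
```

```bash
python3 - <<'E'
from h import *
im=cv2.imread('pics/top0.png')[160:260,190:400]
cv2.imwrite('pics/z2.png',cv2.resize(im,None,fx=3.8,fy=3.8,interpolation=cv2.INTER_CUBIC))
E
```

```text
(no output)
```

View pics/z2.png

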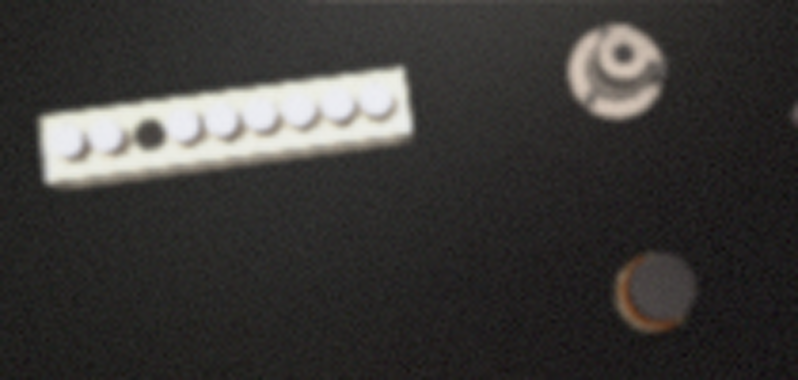

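The bay origin is about (0.694, -0.067) with yaw 0.027. The post is at (0.576, -0.134). The rack is at (0.5285, 0.125) with yaw 0.162. Sizes and gaps agree with the task.

Plan:
1. Use the open jaws as a two-finger bar on the near face to push the rack forward and turn it.
2. Push on the left end face so the right end goes behind the post.
3. Swing the left end in.

First I'll move to the near side of the rack.

```bash
cat >> h.py <<'E'
np.set_printoptions(precision=4,suppress=True)
O=np.array([.694,-.067]);B=.027
def S2W(p): c,s=np.cos(B),np.sin(B); return O+np.array([c*p[0]-s*p[1],s*p[0]+c*p[1]])
def W2S(p): c,s=np.cos(B),np.sin(B); d=np.array(p[:2])-O; return np.array([c*d[0]+s*d[1],-s*d[0]+c*d[1]])
def toolyaw(): R=env.observe()['tool_rot']; return np.arctan2(R[1,0],R[0,0])
def go(w,z):   # total shift in tool units (0.1 m)
    o=env.observe(); return o['tool_rot'].T@(np.array([w[0],w[1],z])-o['position'])/.1
E
python3 -m pendant '[[[0.286,-0.328,0],[0,0,0]],[[0.286,-0.328,0],[0,0,0]],[[0.286,-0.328,0],[0,0,0]],[[0.286,-0.328,0],[0,0,0]],[[0.286,-0.328,0],[0,0,0]],[[0.286,-0.328,0],[0,0,0]],[[0.286,-0.328,0],[0,0,0]],[[0.286,-0.328,0],[0,0,0]],[[0.286,-0.328,0],[0,0,0]],[[0.286,-0.328,0],[0,0,0]],[[0.286,-0.328,0],[0,0,0]],[[0.286,-0.328,0],[0,0,0]],[[0.286,-0.328,0],[0,0,0]],[[0.286,-0.328,0],[0,0,0]],[[0.286,-0.328,0],[0,0,0]],[[0.286,-0.328,0],[0,0,-0.036]],[[0,0,0],[0,0,0]],[[0,0,0],[0,0,0]]]' 1 20
python3 - <<'E'
from h import *
print(toolyaw(),go((.448,.098),.028))
E
```

```text
time_s: 2.4
position: [0.4474, 0.0974, 0.2501]
tool_rot: [[0.947, 0.32, -0.001], [0.32, -0.947, -0.0], [-0.001, -0.0, -1.0]]
ft_force: [-1.1, -0.7, -0.1]
grip_width: 0.0855
0.3262087508222752 [ 0.0094 -0.0038  2.221 ]
```

```bash
python3 -m pendant '[[[0,0,0.4],[0,0,0]],[[0,0,0.4],[0,0,0]],[[0,0,0.4],[0,0,0]],[[0,0,0.4],[0,0,0]],[[0,0,0.4],[0,0,0]],[[0,0,0.2],[0,0,0]],[[0,0,0],[0,0,0]],[[0,0,0],[0,0,0]]]'
python3 - <<'E'
from h import *
snap('scene','s1.png');snap('wrist','w1.png');snap('top','t1.png')
for n in('s1','t1'):
    im=cv2.imread(f'pics/{n}.png'); im=im[130:300,170:430] if n[0]=='s' else im[110:280,170:400]
    cv2.imwrite(f'pics/{n}z.png',cv2.resize(im,None,fx=3,fy=3,interpolation=cv2.INTER_CUBIC))
E
```

```text
time_s: 3.4
position: [0.4482, 0.0971, 0.0313]
tool_rot: [[0.948, 0.32, 0.001], [0.32, -0.948, -0.0], [0.001, 0.001, -1.0]]
ft_force: [0.1, 0.3, 0.2]
grip_width: 0.0853
```

View pics/s1z.png

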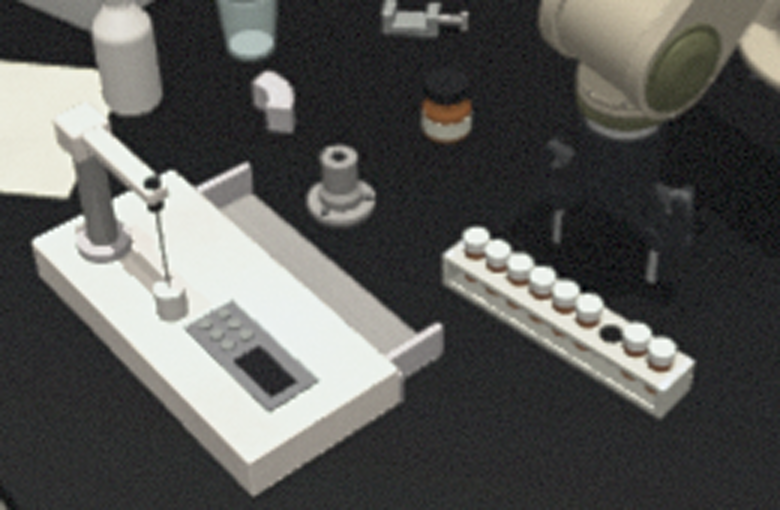

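View pics/w1.png

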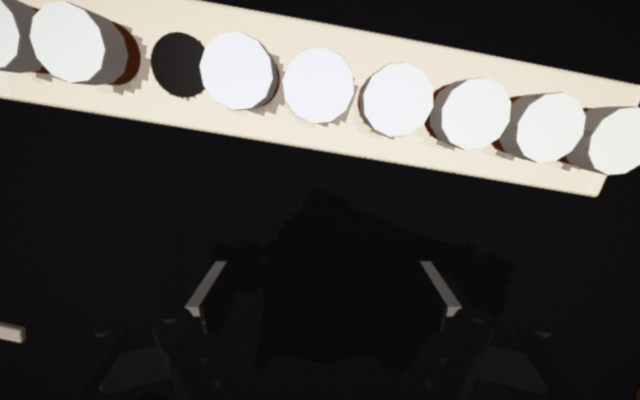

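View pics/t1z.png

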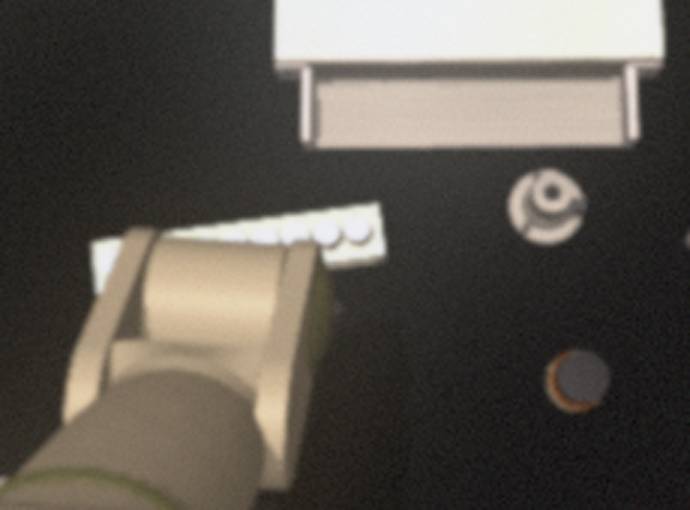

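The bar is behind the rack. The rack is at top-zoom (240,245), and the wrist view shows its near face slanting ahead of both fingers. Now I'll work out the push.

```bash
python3 - <<'E'
from h import *
print(W2S(env.observe()['position']),toolyaw()-B,go(S2W((-.1445,.180)),.025))
E
```

```text
[-0.2413  0.1711] 0.2990319013512894 [0.9511 0.1998 0.0646]
```

```bash
python3 -m pendant '[[[0.1,0.07,0.03],[0,0,0]],[[0.1,0.07,0.03],[0,0,0]],[[0.05,0.06,0],[0,0,0]],[[0.05,0,0],[0,0,0]],[[0.05,0,0],[0,0,0]],[[0.05,0,0],[0,0,0]],[[0.05,0,0],[0,0,0]],[[0.05,0,0],[0,0,0]],[[0.05,0,0],[0,0,0]],[[0.05,0,0],[0,0,0]],[[0.05,0,0],[0,0,0]],[[0.05,0,0],[0,0,0]],[[0.05,0,0],[0,0,0]],[[0.05,0,0],[0,0,0]],[[0.05,0,0],[0,0,0]],[[0.05,0,0],[0,0,0]],[[0,0,0],[0,0,0]]]'
python3 - <<'E'
from h import *
print(W2S(env.observe()['position']),toolyaw()-B,go(S2W((-.1445,.180)),.025))
snap('scene','s2.png');snap('wrist','w2.png');snap('top','t2.png')
for n in('s2','t2'):
    im=cv2.imread(f'pics/{n}.png'); im=im[130:300,170:430] if n[0]=='s' else im[110:280,170:400]
    cv2.imwrite(f'pics/{n}z.png',cv2.resize(im,None,fx=3,fy=3,interpolation=cv2.INTER_CUBIC))
E
```

```text
time_s: 5.68
position: [0.5401, 0.1077, 0.0243]
tool_rot: [[0.947, 0.321, 0.001], [0.321, -0.947, 0.0], [0.001, 0.0, -1.0]]
ft_force: [-0.0, 0.2, -0.2]
grip_width: 0.0852
[-0.1491  0.1788] 0.29931647859961846 [ 0.0472  0.0024 -0.0066]
```

View pics/w2.png

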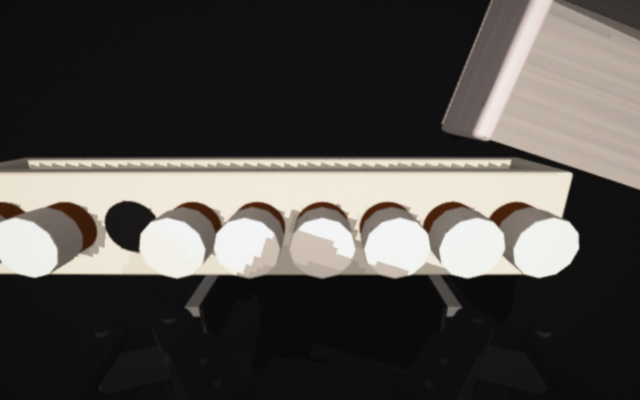

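View pics/s2z.png

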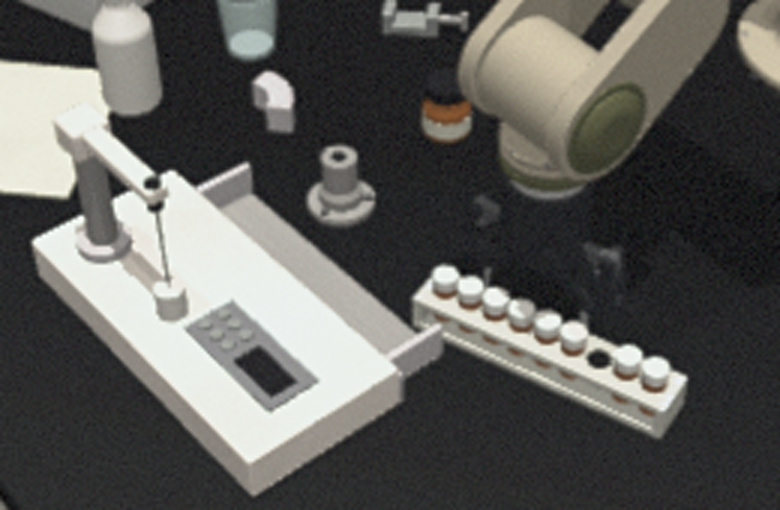

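View pics/t2z.png

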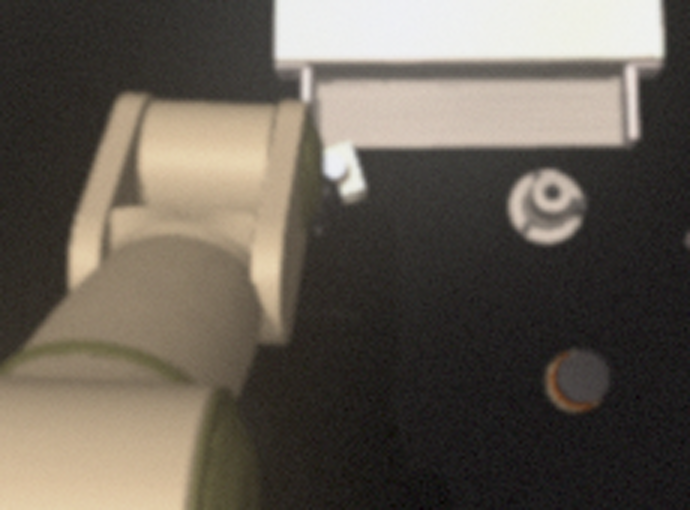

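```bash
cat > m.py <<'E'
from h import *
def wr(d,uv,z): return np.array([W2S(p) for p in ray(d,uv,z)])
E
python3 - <<'E'
from m import *
d=env.get_image('wrist')
print('rack top: far-right, near-right(?), far/near mid', wr(d,[(572,172),(555,275),(300,172),(300,275)],.036))
print('cheek tip top outer/inner',wr(d,[(444,128),(488,138)],.034), 'floor corner', wr(d,[(640,187)],0))
E
```

```text
rack top: far-right, near-right(?), far/near mid [[-0.0674  0.1062]
 [-0.1083  0.0895]
 [-0.0976  0.2039]
 [-0.1396  0.192 ]]
cheek tip top outer/inner [[-0.0669  0.1583]
 [-0.0654  0.1412]] floor corner [[-0.062   0.0373]]
```

The rack now sits at 0.30 rad to the bay. Its far-right corner is at S(-0.067, 0.106), and the near-edge line clears the flange by about 25 mm. Next I'll go around to the left end with the fingers shut.

```bash
python3 -m pendant '[[[-0.15,0,-0.04],[0,0,0]],[[-0.15,0,0],[0,0,0]],[[0,-0.23,0],[0,0,0]],[[0,-0.23,0],[0,0,0]],[[0,-0.23,0],[0,0,0]],[[0,-0.23,0],[0,0,0]],[[0,-0.23,0],[0,0,0]],[[0,-0.23,0],[0,0,0]],[[0,-0.23,0],[0,0,0]],[[0,-0.23,0],[0,0,0]],[[0,-0.1,0],[0,0,0]],[[0.2,0,0],[0,0,0]],[[0.2,0,0],[0,0,0]],[[0.2,0,0],[0,0,0]],[[0,0,0],[0,0,0]]]' -1 20
python3 - <<'E'
from m import *
print(W2S(env.observe()['position']),toolyaw()-B)
snap('scene','s3.png');snap('wrist','w3.png')
E
```

```text
time_s: 7.75
position: [0.5066, 0.3007, 0.0282]
tool_rot: [[0.947, 0.32, 0.001], [0.32, -0.947, 0.0], [0.001, 0.0, -1.0]]
ft_force: [-1.3, -0.5, 0.2]
grip_width: -0.0003
[-0.1774  0.3727] 0.2986672902538166
```

View pics/w3.png

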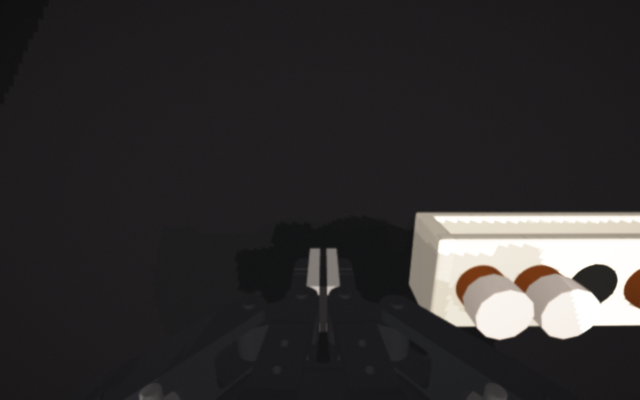

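View pics/s3.png

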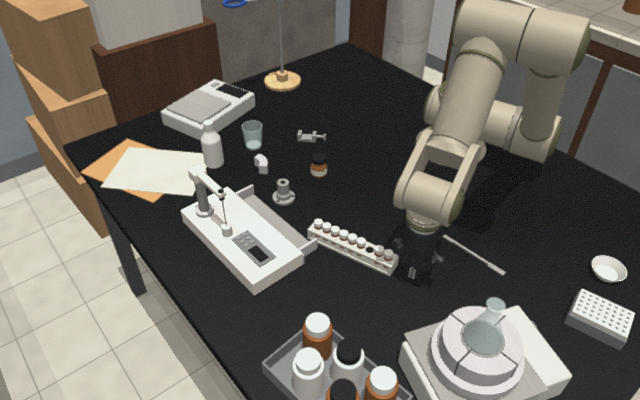

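```bash
python3 - <<'E'
from m import *
d=env.get_image('wrist'); q=wr(d,[(439,238),(461,327),(630,238)],.036); print(q)
a=.2987
for p in q: # in rack frame relative to TCP
    e=p-W2S(env.observe()['position']); print(e@[np.cos(a),np.sin(a)], e@[np.sin(a),-np.cos(a)])
E
```

```text
[[-0.1375  0.3352]
 [-0.1757  0.3071]
 [-0.1139  0.2579]]
0.028731454057531747 0.04794030271648193
-0.016011103422753633 0.06350110851052028
0.028551792601939737 0.12870987753841395
```

```bash
python3 - <<'E'
from m import *
im=cv2.imread('pics/w3.png')[190:350,380:580]; im=cv2.convertScaleAbs(255*(im/255.)**.5)
cv2.imwrite('pics/w3z.png',cv2.resize(im,None,fx=3.8,fy=3.6,interpolation=cv2.INTER_CUBIC))
E
```

```text
(no output)
```

View pics/w3z.png

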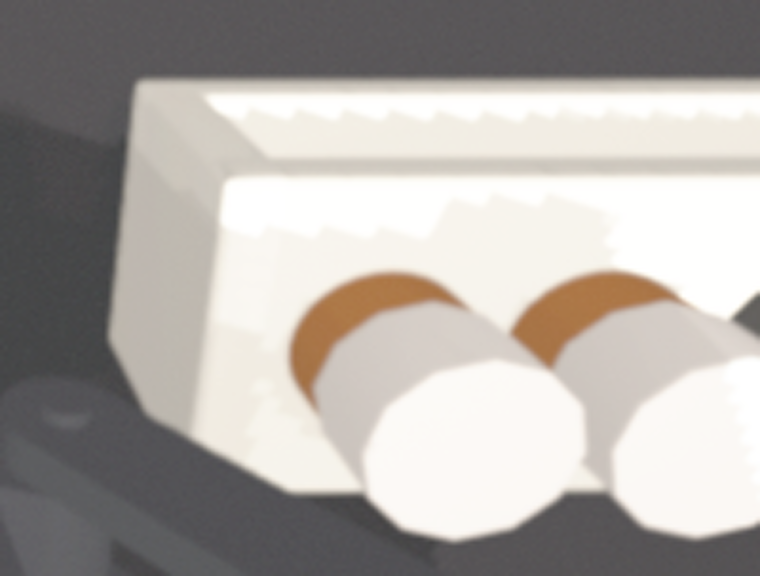

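The finger linkage hides the rack's near-left corner. The left end face is 33 mm ahead of the finger, and the rack axis is 6 mm forward of the TCP.

```bash
python3 -m pendant '[[[0.06,0.12,0],[0,0,0]],[[0,0.12,0],[0,0,0]],[[0,0.05,0],[0,0,0]],[[0,0.05,0],[0,0,0]],[[0,0.07,0],[0,0,0]],[[0,0.08,0],[0,0,0]],[[0,0.08,0],[0,0,0]],[[0,0.08,0],[0,0,0]],[[0,0.08,0],[0,0,0]],[[0,0.08,0],[0,0,0]],[[0,0.08,0],[0,0,0]],[[0,0.08,0],[0,0,0]],[[0,0.08,0],[0,0,0]],[[0,0.08,0],[0,0,0]],[[0,0.08,0],[0,0,0]],[[0,0.08,0],[0,0,0]],[[0,0.08,0],[0,0,0]],[[0,0.08,0],[0,0,0]],[[0,0,0],[0,0,0]]]' -1 20
python3 - <<'E'
from m import *
print(W2S(env.observe()['position']),toolyaw()-B)
snap('scene','s4.png');snap('wrist','w4.png');snap('top','t4.png')
im=cv2.imread('pics/s4.png')[130:300,170:430];im2=cv2.imread('pics/t4.png')[110:280,170:400]
cv2.imwrite('pics/s4z.png',cv2.resize(im,None,fx=3,fy=3));cv2.imwrite('pics/t4z.png',cv2.resize(im2,None,fx=3,fy=3))
E
```

```text
time_s: 10.28
position: [0.5582, 0.1647, 0.0285]
tool_rot: [[0.947, 0.32, 0.001], [0.32, -0.947, -0.0], [0.0, 0.001, -1.0]]
ft_force: [-1.0, -0.3, 2.3]
grip_width: 0.0001
[-0.1295  0.2353] 0.29870375753609657
```

View pics/w4.png

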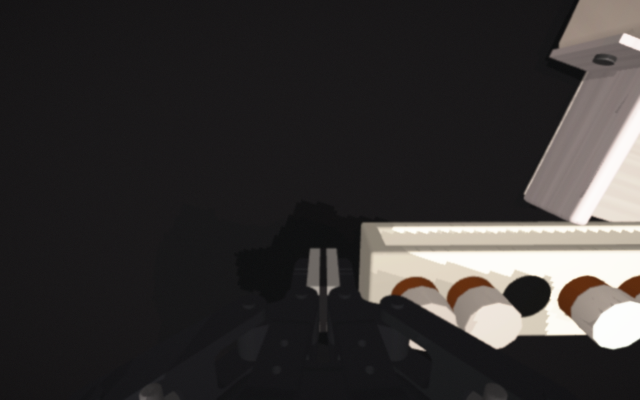

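View pics/t4z.png

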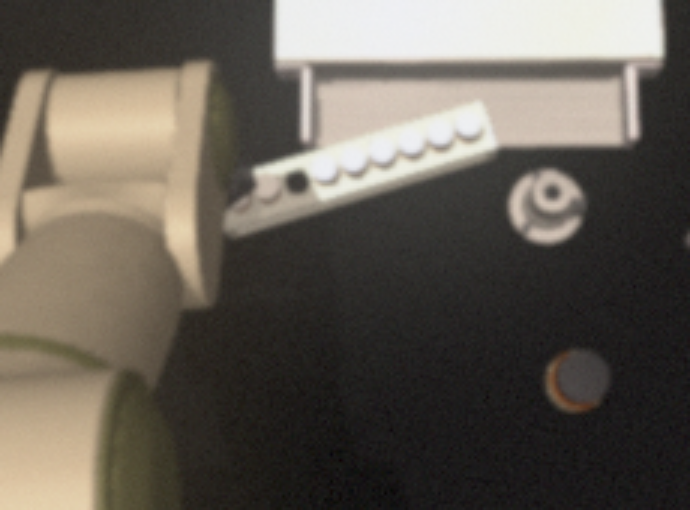

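View pics/s4z.png

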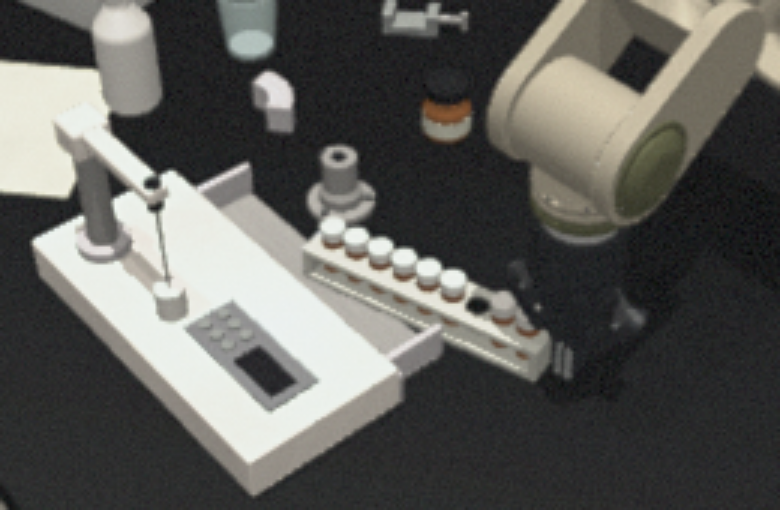

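```bash
python3 - <<'E'
from m import *
d=env.get_image('wrist'); print(wr(d,[(369,250),(630,248),(580,334)],.036), wr(d,[(578,222)],.034))
d=env.get_image('top'); print(wr(d,[(170+485/3,110+102/3),(170+497/3,110+150/3)],.036))
E
```

```text
[[-0.1023  0.2244]
 [-0.069   0.1185]
 [-0.1143  0.1148]] [[-0.0654  0.1446]]
[[-0.0354 -0.0106]
 [-0.0775 -0.0202]]
```

The rack held its angle at about 0.29 rad, and it clears the left cheek tip by about 12 mm. I'll slide it another 103 mm so the right end goes behind the post.

```bash
python3 -m pendant '[[[0,0.05,0],[0,0,0]],[[0,0.08,0],[0,0,0]],[[0,0.08,0],[0,0,0]],[[0,0.08,0],[0,0,0]],[[0,0.08,0],[0,0,0]],[[0,0.08,0],[0,0,0]],[[0,0.08,0],[0,0,0]],[[0,0.08,0],[0,0,0]],[[0,0.08,0],[0,0,0]],[[0,0.08,0],[0,0,0]],[[0,0.08,0],[0,0,0]],[[0,0.08,0],[0,0,0]],[[0,0.05,0],[0,0,0]],[[0,0.05,0],[0,0,0]],[[0,0,0],[0,0,0]]]' -1 20
python3 - <<'E'
from m import *
print(W2S(env.observe()['position']),toolyaw()-B)
snap('scene','s5.png');snap('wrist','w5.png');snap('top','t5.png')
im=cv2.imread('pics/s5.png')[130:300,170:430];im2=cv2.imread('pics/t5.png')[110:280,170:400]
cv2.imwrite('pics/s5z.png',cv2.resize(im,None,fx=3,fy=3));cv2.imwrite('pics/t5z.png',cv2.resize(im2,None,fx=3,fy=3))
E
```

```text
time_s: 12.4
position: [0.5912, 0.0676, 0.0286]
tool_rot: [[0.947, 0.32, 0.001], [0.32, -0.947, -0.0], [0.001, 0.001, -1.0]]
ft_force: [0.4, 0.8, 1.6]
grip_width: 0.0005
[-0.0991  0.1374] 0.2991497253106244
```

View pics/w5.png

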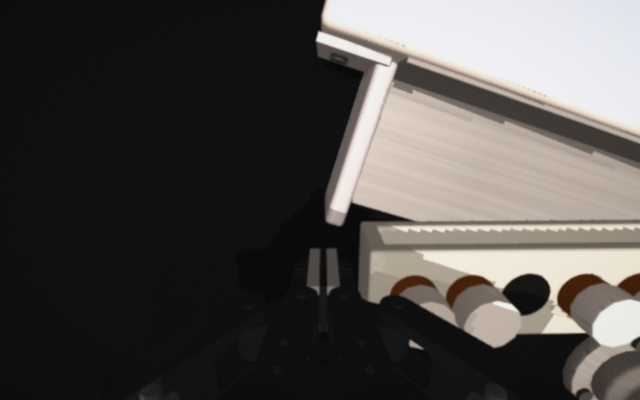

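View pics/t5z.png

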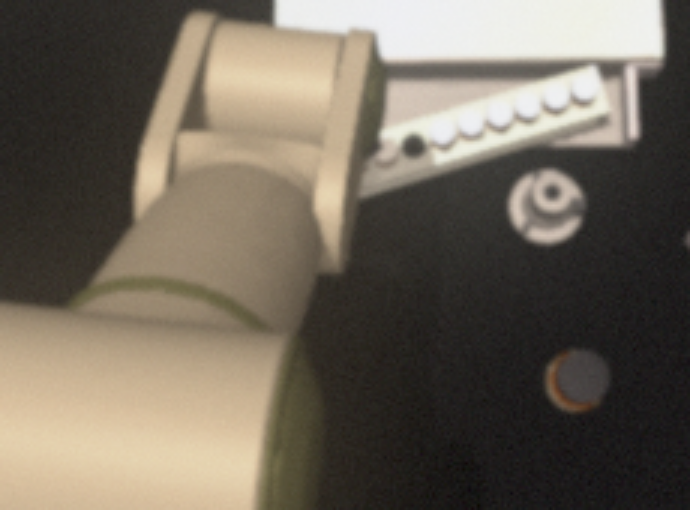

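View pics/s5z.png

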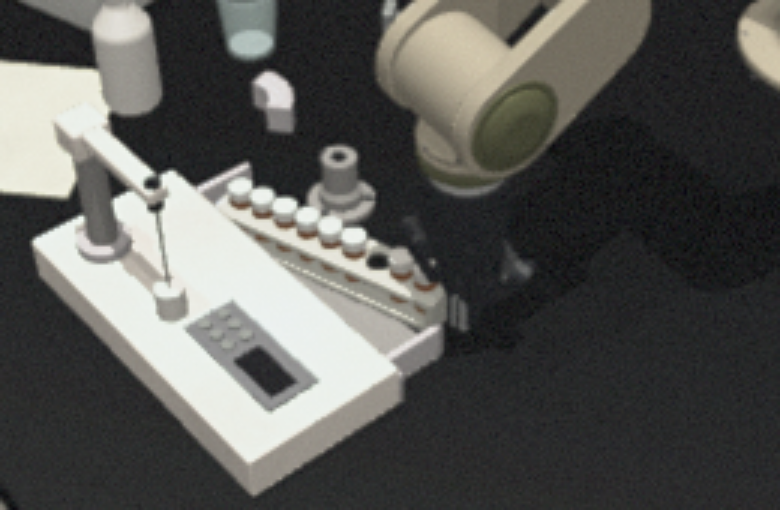

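```bash
python3 - <<'E'
from m import *
d=env.get_image('wrist'); print(wr(d,[(369,250),(630,248),(560,333)],.036), 'cheek tip mid',wr(d,[(336,222),(391,62)],.034))
d=env.get_image('top'); print('rack R',wr(d,[(170+597/3,110+66/3),(170+610/3,110+113/3)],.036),'cheek R in',wr(d,[(170+627/3,110+140/3)],.034))
E
```

```text
[[-0.0718  0.1261]
 [-0.0384  0.0199]
 [-0.086   0.0257]] cheek tip mid [[-0.0646  0.1429]
 [-0.0011  0.1429]]
rack R [[-0.0034 -0.1069]
 [-0.0452 -0.1168]] cheek R in [[-0.0683 -0.1309]]
```

The right end is behind the post at about S(-0.024, -0.112), at an angle of 0.29 rad. The left far corner is inside the cheek line, at y = 0.126 against 0.135. Next I'll move the shut fingers behind the left half of the near face, squared to the bay.

```bash
python3 -m pendant '[[[0,-0.25,0],[0,0,0]],[[-0.34,0.11,0],[0,0,0]],[[-0.34,0.11,0],[0,0,0]],[[0,0,0],[0,0,0.095]],[[0,0,0],[0,0,0.095]],[[0,0,0],[0,0,0]],[[0,0,0],[0,0,0]]]' -1 20
python3 - <<'E'
from m import *
print(W2S(env.observe()['position']),toolyaw()-B,go(S2W((-.145,.085)),.028))
d=snap('wrist','w6.png')
E
```

```text
time_s: 13.52
position: [0.5254, 0.0491, 0.0282]
tool_rot: [[1.0, 0.031, -0.0], [0.031, -1.0, -0.0], [-0.0, 0.0, -1.0]]
ft_force: [-0.2, 0.1, 0.9]
grip_width: -0.0002
[-0.1654  0.1206] 0.0038899368826814384 [0.2022 0.3567 0.0021]
```

View pics/w6.png

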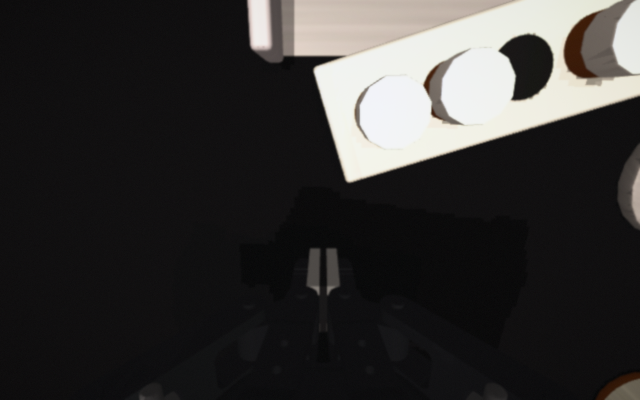

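```bash
python3 -m pendant '[[[0,0.2,0],[0,0,0]],[[0,0.2,0],[0,0,0]],[[0.2,0,0],[0,0,0]],[[0.15,0,0],[0,0,0]],[[0.05,0,0],[0,0,0]],[[0.05,0,0],[0,0,0]],[[0.05,0,0],[0,0,0]],[[0.05,0,0],[0,0,0]],[[0.05,0,0],[0,0,0]],[[0.05,0,0],[0,0,0]],[[0.05,0,0],[0,0,0]],[[0.05,0,0],[0,0,0]],[[0.05,0,0],[0,0,0]],[[0.05,0,0],[0,0,0]],[[0,0,0],[0,0,0]]]' -1 20
python3 - <<'E'
from m import *
print(W2S(env.observe()['position']),toolyaw()-B)
d=snap('wrist','w7.png');d=snap('scene','s7.png')
im=cv2.imread('pics/s7.png')[130:300,170:430]
cv2.imwrite('pics/s7z.png',cv2.resize(im,None,fx=3,fy=3))
E
```

```text
time_s: 15.45
position: [0.6121, 0.0113, 0.0283]
tool_rot: [[1.0, 0.028, 0.001], [0.028, -1.0, -0.0], [0.001, 0.0, -1.0]]
ft_force: [-0.4, -0.0, 0.7]
grip_width: -0.0001
[-0.0798  0.0805] 0.0009465971085953415
```

View pics/w7.png

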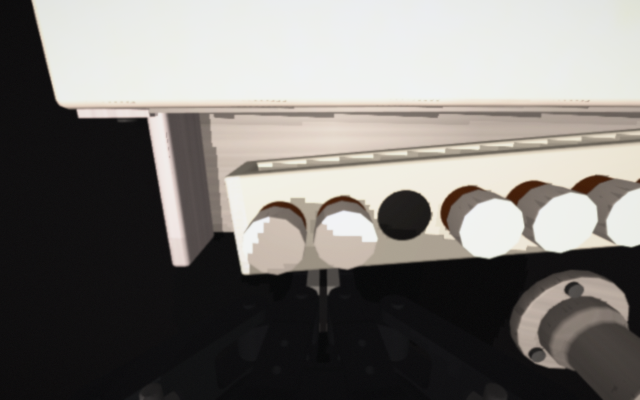

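View pics/s7z.png

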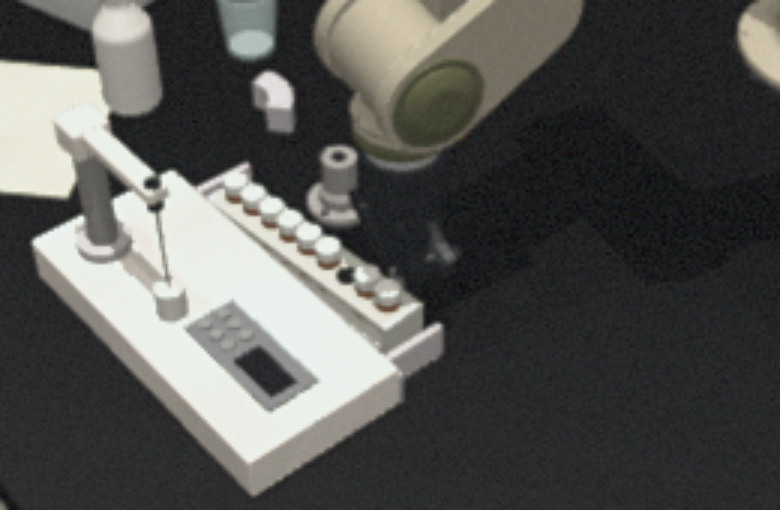

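```bash
python3 - <<'E'
from m import *
d=env.get_image('wrist'); print(wr(d,[(229,179),(245,273),(625,142),(500,260)],.036),wr(d,[(190,262),(175,265)],.034),wr(d,[(300,106)],.048))
E
```

```text
[[-0.0268  0.1179]
 [-0.0683  0.1149]
 [-0.0122 -0.0335]
 [-0.0621  0.0057]] [[-0.0642  0.139 ]
 [-0.0657  0.1457]] [[0.0003 0.0888]]
```

```bash
python3 -m pendant '[[[0.05,0,0],[0,0,0]],[[0.05,0,0],[0,0,0]],[[0.05,0,0],[0,0,0]],[[0.05,0,0],[0,0,0]],[[0.02,0,0],[0,0,0]],[[0,0,0],[0,0,0]],[[-0.2,0,0],[0,0,0]],[[-0.1,0.2,0],[0,0,0]],[[0,0.4,0],[0,0,0]],[[0,0.05,0],[0,0,0]],[[0,0,0],[0,0,0]]]' -1 20
python3 - <<'E'
from m import *
print(W2S(env.observe()['position']),toolyaw()-B)
d=snap('wrist','w8.png')
E
```

```text
time_s: 16.98
position: [0.6054, -0.0545, 0.0283]
tool_rot: [[1.0, 0.027, 0.0], [0.027, -1.0, 0.0], [0.0, -0.0, -1.0]]
ft_force: [0.4, 0.7, 0.7]
grip_width: 0.0001
[-0.0882  0.0149] -0.0003366834763918157
```

View pics/w8.png

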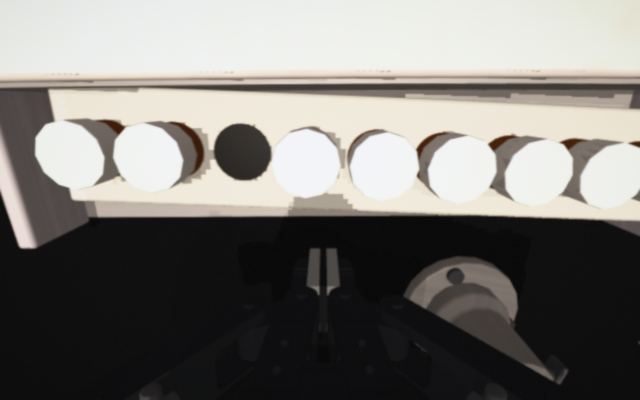

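The rack is now nearly flat, with its right end slightly out. Next is a gentle central push.

```bash
python3 -m pendant '[[[0,0.1,0],[0,0,0]],[[0.15,0,0],[0,0,0]],[[0.05,0,0],[0,0,0]],[[0.04,0,0],[0,0,0]],[[0.04,0,0],[0,0,0]],[[0.03,0,0],[0,0,0]],[[0,0,0],[0,0,0]]]' -1 20
python3 - <<'E'
from m import *
print(W2S(env.observe()['position']),toolyaw()-B)
d=snap('wrist','w9.png')
E
```

```text
time_s: 17.9
position: [0.6366, -0.0629, 0.0283]
tool_rot: [[1.0, 0.028, -0.0], [0.028, -1.0, -0.0], [-0.0, 0.0, -1.0]]
ft_force: [-0.3, -0.1, -0.5]
grip_width: -0.0001
[-0.0572  0.0056] 0.0008913999040358334
```

View pics/w9.png

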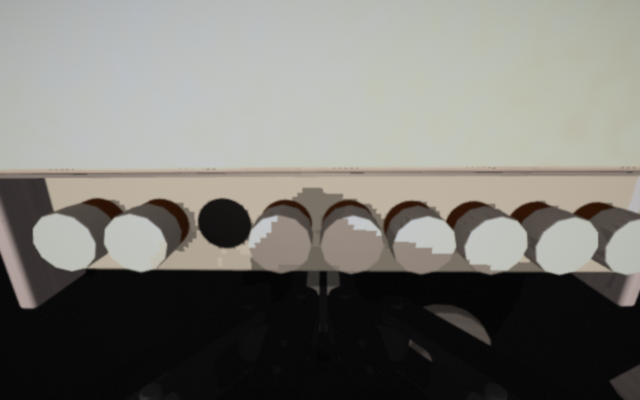

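```bash
python3 -m pendant '[[[0.01,0,0],[0,0,0]],[[0.01,0,0],[0,0,0]],[[0.01,0,0],[0,0,0]],[[0,0,0],[0,0,0]]]' -1 20
python3 - <<'E'
from m import *
print(W2S(env.observe()['position']),env.observe()['ft_force'])
d=snap('wrist','w10.png')
im=d['image'];
for u in (100,215,330,450,560,600):
    c=im[180:330,u].astype(int).sum(1); print(u,180+np.where(c>300)[0].max(), end='; ')
E
```

```text
time_s: 18.45
position: [0.6381, -0.0629, 0.0283]
tool_rot: [[1.0, 0.028, -0.004], [0.028, -1.0, 0.0], [-0.004, -0.0, -1.0]]
ft_force: [-10.5, -2.3, 4.1]
grip_width: -0.0002
[-0.0558  0.0056] [-10.492   -2.2823   4.1333]
100 270; 215 270; 330 267; 450 268; 560 272; 600 268;
```

View pics/w10.png

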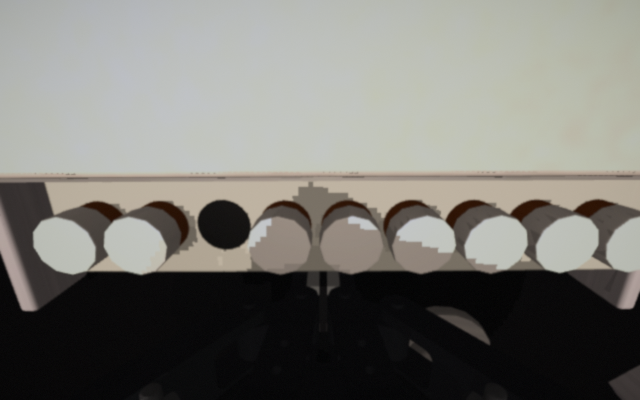

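The force has risen to 10 N with the near edge level, so the rack is seated on the wall. I'll back off and verify from above.

```bash
python3 -m pendant '[[[-0.03,0,0],[0,0,0]],[[-0.12,-0.1,0],[0,0,0]],[[0,-0.1,-0.3],[0,0,0]],[[0,0,-0.4],[0,0,0]],[[-0.2,0,-0.4],[0,0,0]],[[-0.5,0,-0.4],[0,0,0]],[[-0.5,0,-0.3],[0,0,0]],[[-0.5,-0.3,0],[0,0,0]],[[-0.5,-0.4,0],[0,0,0]],[[-0.2,-0.5,0],[0,0,0]],[[0,-0.5,0],[0,0,0]],[[0,-0.5,0],[0,0,0]],[[0,0,0],[0,0,0]],[[0,0,0],[0,0,0]]]' -1 20
python3 - <<'E'
from m import *
d=snap('top','t11.png');snap('scene','s11.png')
im2=cv2.imread('pics/t11.png')[90:260,240:400]
cv2.imwrite('pics/t11z.png',cv2.resize(im2,None,fx=3.5,fy=3.5,interpolation=cv2.INTER_CUBIC))
E
```

```text
time_s: 20.25
position: [0.3806, 0.1689, 0.2075]
tool_rot: [[1.0, 0.028, 0.001], [0.028, -1.0, 0.0], [0.001, -0.0, -1.0]]
ft_force: [0.6, 0.7, -0.4]
grip_width: -0.0002
```

View pics/t11z.png

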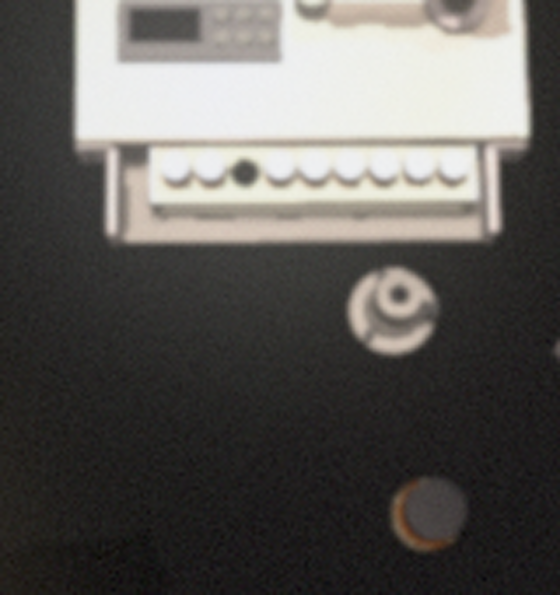

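View pics/s11.png

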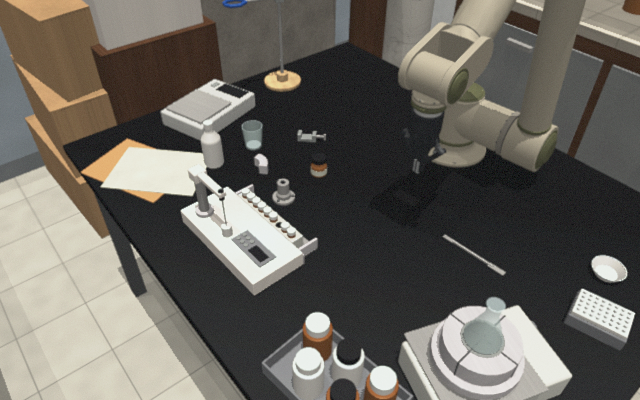

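```bash
python3 - <<'E'
from m import *
d=env.get_image('top')
P=lambda L:[(240+x/3.5-.4,90+y/3.5-.4) for x,y in L]
print('rack top FL FR NL NR',wr(d,P([(149,147),(473,145),(152,206),(477,203)]),.036))
print('bottom NL NR',wr(d,P([(155,215),(475,211)]),0))
print('cheek inner L,R',wr(d,P([(121,190),(485,190)]),.034))
a=cv2.imread('pics/top0.png').astype(int);b=cv2.imread('pics/t11.png').astype(int)
m=(np.abs(a-b).max(2)>50).astype(np.uint8);m[:100]=0
n,_,st,c=cv2.connectedComponentsWithStats(m)
print([(st[i].tolist()) for i in range(1,n) if st[i,4]>15])
E
```

```text
rack top FL FR NL NR [[-0.0022  0.1158]
 [-0.0007 -0.1218]
 [-0.047   0.1131]
 [-0.045  -0.1234]]
bottom NL NR [[-0.0434  0.1133]
 [-0.0405 -0.1275]]
cheek inner L,R [[-0.0343  0.136 ]
 [-0.0345 -0.1299]]
[[282, 131, 95, 12, 774], [283, 149, 27, 4, 67], [336, 148, 41, 5, 109], [312, 150, 15, 3, 25], [102, 177, 197, 223, 19319], [255, 290, 277, 110, 21608], [544, 335, 16, 31, 309], [575, 373, 65, 27, 1194], [315, 374, 12, 15, 111], [246, 385, 14, 15, 135], [328, 387, 9, 13, 86]]
```

```bash
python3 - <<'E'
from h import *
print(env.close_job())
E
```

```text
the job is handed in; nothing more can be done
None
```

I loaded the rack into the bay and handed the job in after about 20 s of the 72 s allowed. No verdict came back, so the figures below are my own camera and force readings.

**What I did:**
1. I pushed the near face with both open fingertips until the rack stood at about 0.30 rad to the bay.
2. I pushed its left end with shut fingers until the right end was behind the post, at x -0.024, y -0.112 in the bay frame and still at about 0.29 rad.
3. I swung the left end in past the cheek and pushed the middle until the rack seated on the back wall. The wrist force there was 10.5 N.

**Last checks, from the top camera:**
- **Position:** The rack centre is at x about -0.024 m, inside the -0.030 to -0.018 m window. Its y is between -0.005 and -0.008 m, inside the ±0.018 m window.
- **Angle:** It is parallel to the back wall within about 0.01 rad.
- **Flatness:** I judged it flat from the pictures only and did not measure height or tilt.
- **Other things on the bench:** A before-and-after comparison showed no change at the jar, post, insert or beaker. The arm's movement covered parts of that picture, so I checked the bottle, boss head and spatula only by eye in the scene camera, and they looked unmoved.

**Disagreements:** No check failed. The cameras placed the cheeks 1 to 5 mm off their nominal positions, so the rack's y is uncertain by about 3 mm.

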